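Feed a blank under the finger guard to the back stop with a push stick

TASK

Pick up the wooden push stick by its handle and, with its nose behind the metal blank, feed the blank through the low opening of the finger guard and on under the sprung hold-down bar until it sits against the back stop. Where the stop's gauge bar stands must be felt: press the blank home on it for half a second, gently, with about 12 N more push than it took to slide it (more than 18 N on the bar would shift its setting), keeping the hand off the blank and the feed table; then draw the stick back out and stand it upright on its flat underside on the bench top, off the feed table. Leave the other things on the bench where they are.

Things in the scene. Friction and masses are not known exactly. Their poses are not given: they have to be found in the camera images.
- feed_table: Feed table of a small marking press, fixed to the bench: dark steel deck 270 x 112 mm, 8 mm thick. Origin: bench level, centre line, at the guard's front edge; x = feed direction, z up. Deck from x = -135 to 135 mm. Infeed fences, 16 mm high over the deck, narrow from 94 mm apart at x = -40 to 54 mm at x = 0; straight fences, 22 mm high, 54 mm apart, run on to x = 112.
- guard_mouth (a point): Centre of the front opening of the grey finger guard (19 mm above the bench). The opening is 54 mm wide and 22 mm high over the deck; the guard covers the channel from here to 40 mm further along the feed, its roof 36 mm above the bench.
- hold_down: Sprung steel hold-down bar, 24 mm diameter, across the channel 66 mm behind the guard's front edge, its underside 12.5 mm over the deck; origin: its centre. Getting the blank's front edge under it (from 60 mm behind the guard front) takes a push of several N; sliding on under it takes a steady few N, before the stop is met. It hangs in a bridge 112 mm wide, top 68 mm above the bench.
- back_stop: Back stop: a fixed steel bracket on the deck with a gauge bar (46 mm wide, 15 mm high) on two rods in front of it, clamped. Origin: deck level, middle of the bracket's front face, 108 mm behind the guard's front edge; x = feed direction. The gauge bar, which the blank must meet, stands 6 to 22 mm in front of that face, set anew each time and not measured: find it by feel. It is rigid; its force counts as the stop's.
- blank: Flat aluminium blank, 70 mm (x) x 50 mm (y) x 14 mm, about 0.14 kg, lying loose on the deck in front of the guard, a little askew. Origin: centre of its underside; x along its length, roughly the feed direction.
- blank_front (a point): Middle of the blank's front end face (35 mm ahead of its origin along x, 7 mm above its underside).
- push_stick: Wooden push stick, 0.12 kg, standing on the bench left of the press. Origin: underside, below the middle of its handle; x = forward to the nose. Handle: upright block 46 mm (x) by 24 mm (y) centred over the origin, its top 62 mm above the underside; grip across its width. Blade: 12 mm high, 26 mm wide, from x = -31 to the flat nose at x = 105 mm; nose 36 mm wide. Pushing presses the nose down on the deck, so about half of any extra push is lost in friction there.
- stick_nose (a point): Middle of the push stick's flat nose face (x = 105 mm, 6 mm above the underside). Between the stick's place and the feed table stands a fixed heat sealer with a raised lid (world x from 0.49 m, y -0.17 to 0.13 m, over 0.3 m high): carry the stick round in front of it.
- box_cutter: Box cutter 158 x 21 x 17 mm lying on the bench; origin: centre of the underside, x along it. A bystander.
- screwdriver: Screwdriver 201 x 26 x 26 mm lying on the bench; origin: centre of the underside, x along it. A bystander.

How it is judged:
On the way, in this order (a step that is already met when the one before it is completed fails the run):
1. the blank's front edge has entered under the guard (x of blank_front in the frame of feed_table above 0.01 m), for 0.05 s.
2. the blank is pressed against the back stop with more than 2.5 N for 0.3 s (contact force between blank and back_stop above 2.5 N), for 0.3 s.
At the end, for the whole second after the job is handed in: The blank lies flat in the channel, its front end 4 to 24 mm before the stop bracket (where the gauge bar can stand), within 0.07 rad of the feed direction; the push stick stands on the bench, released (within 4 mm of bench level, within 0.06 rad of upright); both at rest (x of blank_front in the frame of back_stop between -0.024 and -0.004 m and z of blank_front in the frame of feed_table between 0.01 and 0.02 m and angle between the x axis of blank and the x axis of feed_table, either way round below 0.07 rad and angle between blank's own z axis and vertical below 0.05 rad and linear speed of each of blank, push_stick below 0.01 m/s and height (world z) of push_stick between -0.004 and 0.004 m and angle between push_stick's own z axis and vertical below 0.06 rad); the robot touches nothing.
It fails at once if the blank is pressed on the back stop with more than 18 N (contact force between blank and back_stop above 18 N).
It fails at once if the hand or arm touches the blank (over 0.5 N) (contact force between any of the fingers, the arm and blank above 0.5 N).
It fails at once if the hand or arm touches the feed table or its stop (over 1 N) (contact force between any of the fingers, the arm and feed_table above 1 N or contact force between any of the fingers, the arm and back_stop above 1 N).
It fails at once if a bystander (box cutter, screwdriver) is moved more than 30 mm (distance of any of box_cutter, screwdriver from where it was at the start of the episode above 0.03 m).
It also fails if it takes over 72 s, if anything falls off the work surface, if the arm or the gripper's body presses on something with over 40 N, if the wrist force passes 120 N, or if a joint passes its speed limit or range.

ROBOT

A 6-joint arm with a two-finger parallel gripper is mounted at the origin on a cart in front of the work surface, level with it; the furniture and walls round the work are solid. World frame = base frame: x ahead of the robot, y to its left, z up, the work surface at z = 0. Lengths are in m, angles in rad, forces in N, time in s.
With the tool pointing down it reaches from about 0.35 to 0.8 m from the base axis. Payload 7.3 kg.
Tool frame: the origin (TCP) lies at the very end of the fingers, on their centre line; the grasp point (between the pads) lies 19 mm behind it; z points along the fingers, y is the direction in which the jaws open and shut (so a half turn about z gives the same grasp; the last joint's range is limited). The gripper opens to 85 mm and grips with 20 to 120 N. Pads are 22 mm wide; open, the fingers measure 114 mm over their backs; the gripper's body (76 mm by 85 mm) begins 54 mm behind the grasp point. The pads swing forward as they close: fully open they stand 13 mm farther back than shut.
Start: joints at [1.122, 0.342, 1.524, -0, 1.275, -0.146], TCP at [0.157, 0.501, 0.231] pointing down, gripper open.
Joint ranges: [-2.53, 2.53], [-0.77, 2.02], [0.04, 2.7], [-1, 4.14], [0.28, 2.66], [-3.11, 3.11]. Speed limits (rad/s): [2.57, 2.57, 3.14, 3.14, 3.14, 3.14].

INTERFACE

Orientations are given as a unit quaternion [x, y, z, w].
In Python, from station import read_state, grab_frame, ticket gives the robot as it stands.
- The arm moves only by the tool jog_arm, never from a script. Its argument "increments" is a list of rows, each a list of 3 entries, a list of its own where there are three numbers: the shift along the tool's x, y, z in cm, then the turn, a rotation vector about the tool's x, y, z in rad, then the opening, from 0 (shut) to 1 (fully open). In form: [[[x, y, z], [ax, ay, az], grip], ...]. A call has exactly 8 rows; each row is the pose to reach, as a shift and turn from the pose commanded when the call began, along the tool's axes at that moment; what a row does not reach only later rows make up. A row lasts 1/12 s, in which the tool goes at most 41.7 mm and 7.16 degrees, less where a joint would pass 70% of its speed; a pose out of reach is approached as far as the arm can. A call with a gripper value outside its range is refused whole. The fingers move at their own pace and stop on an object; "force" is the grip in N (left out, the last holds). Time passes only in rows, so rows that repeat a pose let the fingers close, or fill a call up. It gives the time, the measured TCP pose, the force and the opening at its end, in the units of the state.
- read_state(): the state, without advancing time (a new reading comes with each control period).
- grab_frame(name): name is "scene" or "top" or "wrist"; returns a dict with "img" (400x640x3 uint8, red, green, blue), "fx", "fy", "cx", "cy" (pixels), "R" (3x3) and "t" (3): a world point X has camera coordinates R X + t; the wrist camera has in their place "tool_from_camera" (4x4, takes a point from camera to tool coordinates, whose origin is the TCP and whose axes are the flange's). Camera axes: x right, y down, z forward; pixel columns grow to the right and rows downward; lengths in m; the calibration is good to about 2 mm. A picture is of the moment at which its call begins: read the wrist's pose just before it. There is no depth.
- ticket.sign_off(): hands the job in, once; it reports no verdict.
The state is a dict: "time": time; "joint_pos": joint angles; "joint_vel": joint speeds; "joint_efforts": joint torques, N m; "tcp_pos": TCP position; "orientation": TCP orientation; "wrist_force": force on the tool from outside, world axes, zero at the start; "ft_torque": the same for the moment, N m; "grip_width": finger opening in m.
Only numpy, scipy, OpenCV 4.12 (cv2) and the standard library are available. Lean on these libraries where they do the work, as an engineer would, in place of code of your own. Each camera call takes 0.05 s, during which the arm holds its last target.

## Working session

There is one attempt and no reset: what is moved stays moved. The work goes in short steps, Python scripts to look and compute and a tool call to move; the robot and the scene stay as the last step left them, time stands still between calls to the robot, and variables do not carry over. Pictures are saved under pics/ and viewed, and the job is handed in when it is done.

Besides the shell and the picture viewer there is one more tool, called by a JSON object that holds its "fn" and its "kwargs". jog_arm: Moves the arm, as the interface text tells. Its arguments: {"type":"object","properties":{"increments":{"type":"array"},"force":{"type":"number"}},"required":["increments"]}

```bash
ls; mkdir -p pics; python3 - <<'E'
from station import read_state, grab_frame
import cv2
s=read_state(); print(s)
for n in ["scene","top","wrist"]:
    f=grab_frame(n); cv2.imwrite(f"pics/a_{n}.png",f["img"][:,:,::-1])
    print(n,{k:(v if k!="img" else v.shape) for k,v in f.items()})
E
```

```text
pics
{'time': 0.0, 'joint_pos': array([ 1.12196578e+00,  3.42708333e-01,  1.52504809e+00, -5.87953851e-05,
        1.27539378e+00, -1.45979663e-01]), 'joint_vel': array([-0.00092103, -0.00020956, -0.00039111, -0.00019159, -0.00110097,
        0.00071759]), 'joint_efforts': array([-3.44555756e-04, -4.33677900e+01, -2.46012247e+01, -2.92839031e-04,
        7.90644495e-03,  1.22611800e-05]), 'tcp_pos': array([0.1563804 , 0.50073285, 0.23062258]), 'orientation': array([ 1.50838886e-01,  9.88558052e-01, -7.52829693e-04, -2.01330084e-04]), 'wrist_force': array([0.6001573 , 0.47630723, 0.68080092]), 'ft_torque': array([0.00872792, 0.04153742, 0.01804401]), 'grip_width': 0.08534893888758027}
scene {'img': (400, 640, 3), 'fx': 377.2547003908804, 'fy': 377.2547003908804, 'cx': 326.5224545973643, 'cy': 202.2252925465302, 'R': array([[ 0.83246916, -0.55384319, -0.01590034],
       [-0.38474922, -0.55718144, -0.7358783 ],
       [ 0.39870182,  0.61871363, -0.6769271 ]]), 't': array([-0.470053  ,  0.24216328,  0.84066631])}
top {'img': (400, 640, 3), 'fx': 506.66158475059893, 'fy': 506.66158475059893, 'cx': 316.59307997207736, 'cy': 200.93760338265437, 'R': array([[ 0.06268066, -0.99801305, -0.00640991],
       [-0.97388993, -0.05975894, -0.21901434],
       [ 0.21819612,  0.01997051, -0.97570058]]), 't': array([-0.05738809,  0.55466504,  1.2645023 ])}
wrist {'img': (400, 640, 3), 'fx': 335.3317147207855, 'fy': 335.3317147207855, 'cx': 316.3803443383227, 'cy': 199.09571962605224, 'tool_from_camera': array([[-1.19716110e-03, -9.47936731e-01, -3.18456465e-01,
         8.15229002e-02],
       [ 9.99998386e-01, -1.56150816e-03,  8.88824087e-04,
        -2.32813242e-04],
       [-1.33982137e-03, -3.18454887e-01,  9.47937071e-01,
        -1.42542977e-01],
       [ 0.00000000e+00,  0.00000000e+00,  0.00000000e+00,
         1.00000000e+00]])}
```

View pics/a_scene.png

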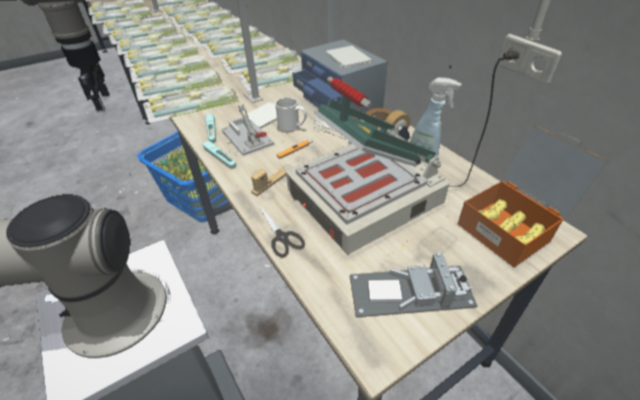

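View pics/a_top.png

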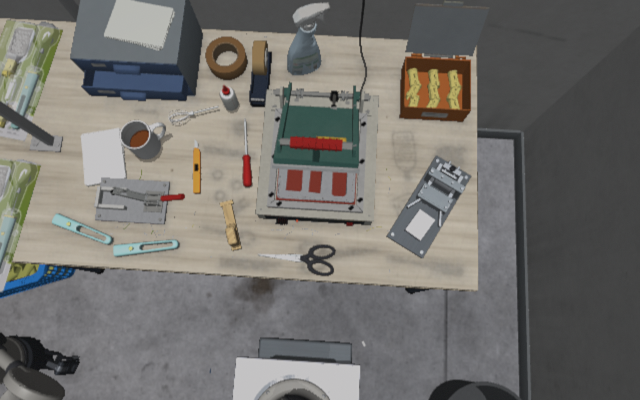

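View pics/a_wrist.png

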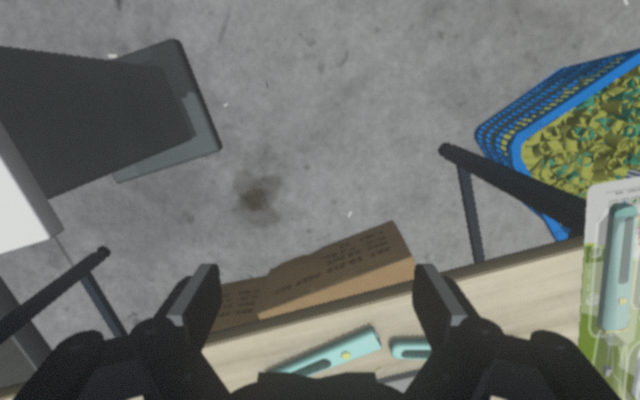

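```bash
cat > h.py <<'E'
import numpy as np, cv2
from station import read_state, grab_frame
def ray(f,u,v):
    d=np.array([(u-f["cx"])/f["fx"],(v-f["cy"])/f["fy"],1.]); R=np.array(f["R"]);t=np.array(f["t"])
    return -R.T@t, R.T@d
def onz(f,u,v,z):
    o,d=ray(f,u,v); return o+d*(z-o[2])/d[2]
def proj(f,X):
    c=np.array(f["R"])@np.array(X)+f["t"]; return np.array([f["fx"]*c[0]/c[2]+f["cx"],f["fy"]*c[1]/c[2]+f["cy"]])
def wristcal(s,f):
    from scipy.spatial.transform import Rotation as Ro
    T=np.eye(4);T[:3,:3]=Ro.from_quat(s["orientation"]).as_matrix();T[:3,3]=s["tcp_pos"]
    M=np.linalg.inv(T@np.array(f["tool_from_camera"])); f["R"]=M[:3,:3];f["t"]=M[:3,3]; return f
E
python3 - <<'E'
import cv2
a=cv2.imread('pics/a_top.png')
cv2.imwrite('pics/c1.png',cv2.resize(a[140:270,370:500],None,fx=5,fy=5,interpolation=cv2.INTER_CUBIC)[:600])
cv2.imwrite('pics/c2.png',cv2.resize(a[190:260,190:270],None,fx=8,fy=8,interpolation=cv2.INTER_CUBIC))
b=cv2.imread('pics/a_scene.png')
cv2.imwrite('pics/c3.png',cv2.resize(b[240:330,340:490],None,fx=5,fy=5,interpolation=cv2.INTER_CUBIC))
E
```

```text
(no output)
```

View pics/c1.png

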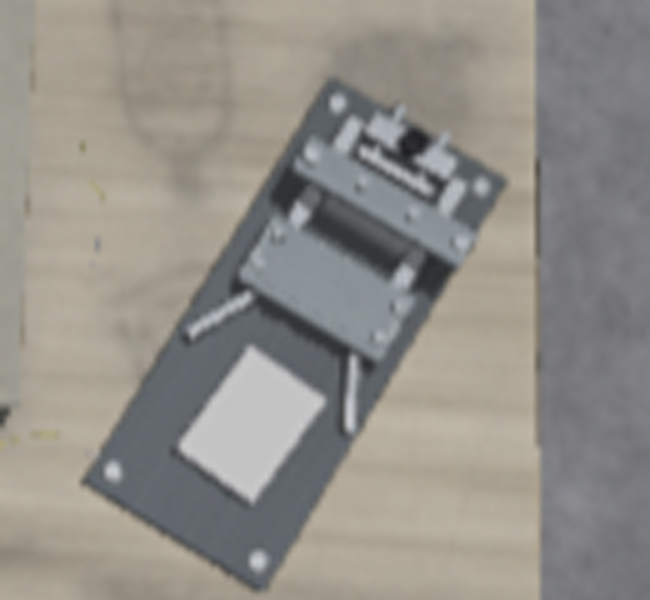

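View pics/c2.png

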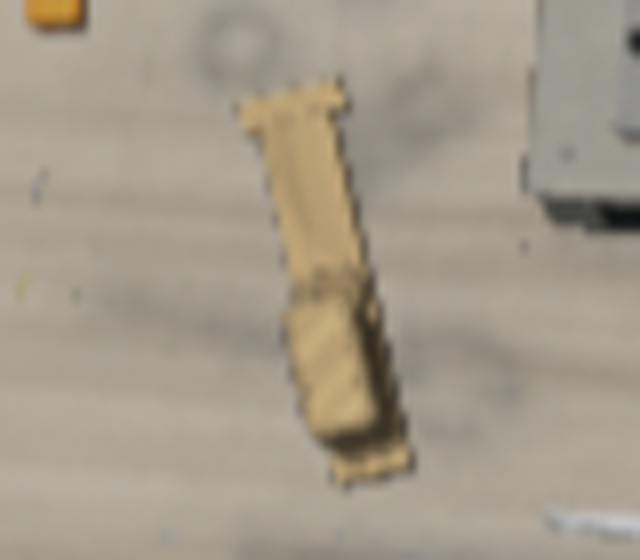

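View pics/c3.png

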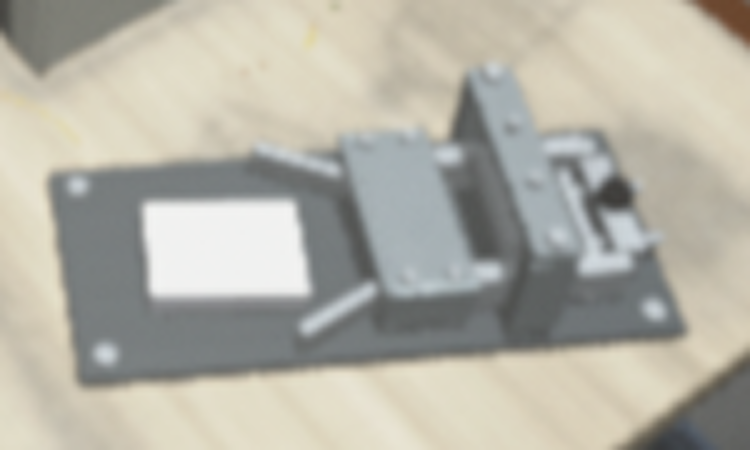

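```bash
cat > m.py <<'E'
from h import *
f=grab_frame("top"); g=grab_frame("scene")
def P(x,y,z,k,o,fr=f): return onz(fr,o[0]+x/k,o[1]+y/k,z)
def show(n,p): 
    p=np.array(p); print(n,np.round(p,4).tolist(),'c',np.round(p.mean(0),4), 'sides',np.round([np.linalg.norm(p[i]-p[(i+1)%len(p)]) for i in range(len(p))],4)); return p
D=show('deck top',[P(x,y,.008,5,(370,140)) for x,y in [(83,482),(265,590),(507,182),(333,78)]])
ax=(D[2]-D[1]+D[3]-D[0]);print('yaw',np.arctan2(ax[1],ax[0]))
D2=show('deck scene',[P(x,y,.008,5,(340,240),g) for x,y in [(50,175),(84,382),(686,332),(602,130)]])
ax=(D2[2]-D2[1]+D2[3]-D2[0]);print('yaw',np.arctan2(ax[1],ax[0]))
B=show('blank top',[P(x,y,.022,5,(370,140)) for x,y in [(178,447),(255,503),(327,400),(252,345)]])
ax=(B[2]-B[1]+B[3]-B[0]);print('yaw',np.arctan2(ax[1],ax[0]))
B=show('blank scene',[P(x,y,.022,5,(340,240),g) for x,y in [(141,203),(150,297),(310,293),(293,199)]])
ax=(B[2]-B[1]+B[3]-B[0]);print('yaw',np.arctan2(ax[1],ax[0]))
S=show('nose12',[P(x,y,.012,8,(190,190)) for x,y in [(238,105),(342,80)]])
S=show('tail',[P(x,y,.012,8,(190,190)) for x,y in [(338,482),(412,465)]])
H=show('handle',[P(x,y,.062,8,(190,190)) for x,y in [(312,435),(378,420),(355,295),(285,310)]])
ax=(H[2]-H[1]+H[3]-H[0]);print('yaw',np.arctan2(ax[1],ax[0]))
E
python3 m.py; python3 - <<'E'
import cv2
b=cv2.imread('pics/a_scene.png')
cv2.imwrite('pics/c4.png',cv2.resize(b[155:205,235:305],None,fx=8,fy=8,interpolation=cv2.INTER_CUBIC))
E
```

```text
deck top [[0.4834, -0.2152, 0.008], [0.4315, -0.3134, 0.008], [0.6641, -0.4422, 0.008], [0.7182, -0.3462, 0.008]] c [ 0.5743 -0.3293  0.008 ] sides [0.1111 0.266  0.1102 0.269 ]
yaw -0.5073709892703481
deck scene [[0.4852, -0.22, 0.008], [0.4328, -0.316, 0.008], [0.6652, -0.4444, 0.008], [0.7198, -0.3481, 0.008]] c [ 0.5757 -0.3321  0.008 ] sides [0.1094 0.2655 0.1107 0.2673]
yaw -0.5022600677723715
blank top [[0.503, -0.2632, 0.022], [0.4755, -0.3046, 0.022], [0.5333, -0.3419, 0.022], [0.5609, -0.3015, 0.022]] c [ 0.5182 -0.3028  0.022 ] sides [0.0497 0.0688 0.0489 0.0694]
yaw -0.5787752771928261
blank scene [[0.5038, -0.2642, 0.022], [0.4763, -0.3055, 0.022], [0.5354, -0.3433, 0.022], [0.5626, -0.3016, 0.022]] c [ 0.5195 -0.3036  0.022 ] sides [0.0496 0.0702 0.0498 0.0696]
yaw -0.5676547938935257
nose12 [[0.546, 0.2404, 0.012], [0.5568, 0.2059, 0.012]] c [0.5514 0.2232 0.012 ] sides [0.0361 0.0361]
tail [[0.4202, 0.1937, 0.012], [0.4274, 0.1697, 0.012]] c [0.4238 0.1817 0.012 ] sides [0.0251 0.0251]
handle [[0.4291, 0.1945, 0.062], [0.4352, 0.1738, 0.062], [0.4753, 0.1852, 0.062], [0.469, 0.2073, 0.062]] c [0.4522 0.1902 0.062 ] sides [0.0216 0.0417 0.023  0.0419]
yaw 0.29362936594682454
```

View pics/c4.png

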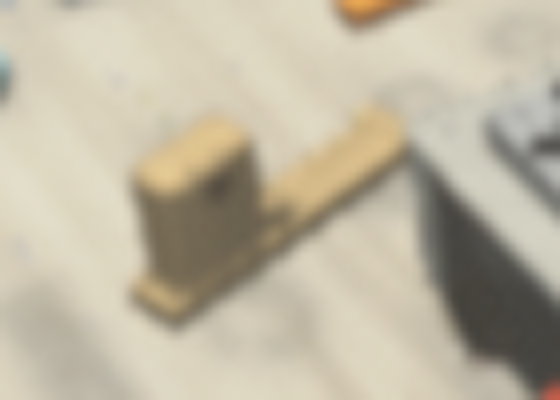

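```bash
cat >> h.py <<'E'
def rel(target,yaw,s=None):
    "cm shift in tool axes and rotvec to bring TCP to target, tool down with tool x at world yaw"
    from scipy.spatial.transform import Rotation as Ro
    s=s or read_state(); R=Ro.from_quat(s["orientation"]); M=R.as_matrix()
    T=np.array([[np.cos(yaw),np.sin(yaw),0],[np.sin(yaw),-np.cos(yaw),0],[0,0,-1]])
    d=M.T@(np.array(target)-s["tcp_pos"])*100
    print('t',round(s["time"],2),'tcp',np.round(s["tcp_pos"],4),'yaw',round(np.arctan2(M[1,0],M[0,0]),4),'zax',np.round(M[:,2],4),'F',np.round(s["wrist_force"],2),'w',round(s["grip_width"],4),'j',np.round(s["joint_pos"],2))
    print('shift cm',np.round(d,2),'rot',np.round(Ro.from_matrix(M.T@T).as_rotvec(),4))
E
python3 -c "
from h import *
rel([.452,.1905,.16],.312)"
```

```text
t 0.25 tcp [0.1565 0.501  0.231 ] yaw 2.8388 zax [-3.e-04 -6.e-04 -1.e+00] F [ 0.05 -0.18 -0.01] w 0.0854 j [ 1.12  0.34  1.52  0.    1.28 -0.15]
shift cm [-37.47 -20.82   7.11] rot [-4.0000e-04  8.0000e-04  2.5268e+00]
```

{"fn": "jog_arm", "kwargs": {"increments": [[[-24,-13,2],[0,0,1.0],1],[[-24,-13,2],[0,0,1.0],1],[[-24,-13,2],[0,0,1.0],1],[[-24,-13,2],[0,0,1.0],1],[[-24,-13,2],[0,0,1.0],1],[[-24,-13,2],[0,0,1.0],1],[[-24,-13,2],[0,0,1.0],1],[[-24,-13,2],[0,0,1.0],1]]}}

```text
time: 0.92
tcp_pos: [0.3496, 0.3023, 0.2109]
orientation: [0.611, 0.792, -0.0, 0.001]
wrist_force: [-0.1, 0.8, 0.2]
grip_width: 0.0857
```

```bash
python3 -c "
from h import *
rel([.452,.1905,.16],.312)"
```

```text
t 0.92 tcp [0.3496 0.3023 0.2109] yaw 1.828 zax [ 6.0e-04 -1.3e-03 -1.0e+00] F [-0.13  0.79  0.19] w 0.0857 j [ 0.55  0.25  1.72 -0.    1.17  0.29]
shift cm [-13.41   7.05   5.11] rot [1.200e-03 9.000e-04 1.516e+00]
```

{"fn": "jog_arm", "kwargs": {"increments": [[[-13.4,7.0,3],[0,0,1.0],1],[[-13.4,7.0,3],[0,0,1.0],1],[[-13.4,7.0,3],[0,0,1.0],1],[[-13.4,7.0,3],[0,0,1.0],1],[[-13.4,7.0,3],[0,0,1.0],1],[[-13.4,7.0,3],[0,0,1.0],1],[[-13.4,7.0,3],[0,0,1.0],1],[[-13.4,7.0,3],[0,0,1.0],1]]}}

```text
time: 1.58
tcp_pos: [0.4499, 0.1945, 0.1811]
orientation: [0.915, 0.404, -0.0, -0.0]
wrist_force: [-0.7, -0.1, 0.8]
grip_width: 0.0852
```

{"fn": "jog_arm", "kwargs": {"increments": [[[0,0,2],[0,0,0.516],1],[[0,0,2],[0,0,0.516],1],[[0,0,2],[0,0,0.516],1],[[0,0,2],[0,0,0.516],1],[[0,0,2],[0,0,0.516],1],[[0,0,2],[0,0,0.516],1],[[0,0,2],[0,0,0.516],1],[[0,0,2],[0,0,0.516],1]]}}

```text
time: 2.25
tcp_pos: [0.4499, 0.1948, 0.1614]
orientation: [0.987, 0.162, 0.0, -0.0]
wrist_force: [0.4, -0.8, -0.4]
grip_width: 0.0856
```

```bash
python3 -c "
from h import *
rel([.452,.1905,.025],.312)
f=grab_frame('wrist'); cv2.imwrite('pics/w1.png',f['img'][:,:,::-1])
rel([.452,.1905,.025],.312)
f=wristcal(read_state(),f)
for X in [(.452,.1905,.062),(.452+.1,.1905+.0322,.012)]: print(proj(f,X))
"
```

```text
t 2.25 tcp [0.4499 0.1948 0.1614] yaw 0.3253 zax [ 2.e-04  1.e-04 -1.e+00] F [ 0.4  -0.83 -0.38] w 0.0856 j [0.25 0.35 1.72 0.   1.07 1.5 ]
shift cm [ 0.06  0.48 13.64] rot [-0.0001 -0.0002  0.0133]
t 2.3 tcp [0.4498 0.1948 0.1613] yaw 0.3247 zax [ 1.e-04  1.e-04 -1.e+00] F [ 0.21 -0.56 -0.21] w 0.0851 j [0.25 0.35 1.72 0.   1.07 1.5 ]
shift cm [ 0.06  0.48 13.63] rot [-0.0001 -0.0001  0.0127]
[322.57294079 199.64092945]
[323.88906367  55.80012457]
```

View pics/w1.png

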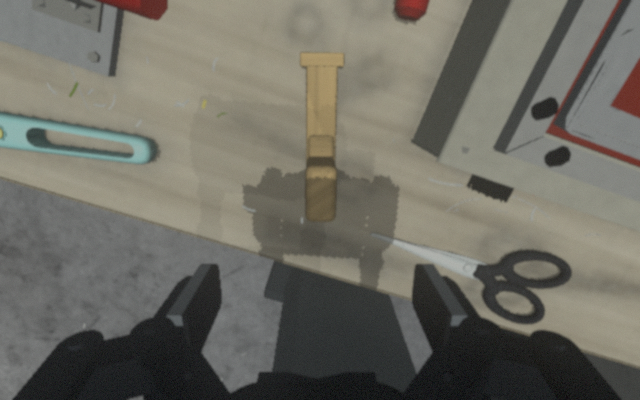

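```bash
python3 -c "
from h import *
rel([.452,.1912,.022],.317)"
```

```text
t 2.3 tcp [0.4498 0.1948 0.1613] yaw 0.3247 zax [ 1.e-04  1.e-04 -1.e+00] F [ 0.21 -0.56 -0.21] w 0.0851 j [0.25 0.35 1.72 0.   1.07 1.5 ]
shift cm [ 0.09  0.41 13.93] rot [-0.0001 -0.0001  0.0077]
```

{"fn": "jog_arm", "kwargs": {"increments": [[[0.1,0.4,3.5],[0,0,0.008],1],[[0.1,0.4,7],[0,0,0.008],1],[[0.1,0.4,9.5],[0,0,0.008],1],[[0.1,0.4,11.5],[0,0,0.008],1],[[0.1,0.4,13],[0,0,0.008],1],[[0.1,0.4,13.9],[0,0,0.008],1],[[0.1,0.4,13.9],[0,0,0.008],1],[[0.1,0.4,13.9],[0,0,0.008],1]]}}

```text
time: 2.97
tcp_pos: [0.4522, 0.1914, 0.0225]
orientation: [0.988, 0.157, -0.0, -0.0]
wrist_force: [0.3, -0.2, 1.1]
grip_width: 0.0852
```

```bash
python3 -c "
from h import *
rel([.452,.1912,.022],.317)"
```

```text
t 2.97 tcp [0.4522 0.1914 0.0225] yaw 0.3153 zax [-1.e-04  0.e+00 -1.e+00] F [ 0.29 -0.2   1.08] w 0.0852 j [0.24 0.56 1.86 0.   0.72 1.5 ]
shift cm [-0.03  0.01  0.05] rot [-0.0001  0.0001 -0.0017]
```

Grip.

{"fn": "jog_arm", "kwargs": {"increments": [[[0,0,0],[0,0,0],0],[[0,0,0],[0,0,0],0],[[0,0,0],[0,0,0],0],[[0,0,0],[0,0,0],0],[[0,0,0],[0,0,0],0],[[0,0,0],[0,0,0],0],[[0,0,0],[0,0,0],0],[[0,0,0],[0,0,0],0]], "force": 90}}

```text
time: 3.63
tcp_pos: [0.4525, 0.1915, 0.0229]
orientation: [0.988, 0.157, 0.001, -0.0]
wrist_force: [-0.5, -0.3, 5.7]
grip_width: 0.0229
```

```bash
python3 -c "
from h import *
rel([.38,.19,.1],-1.4)"
```

```text
t 3.63 tcp [0.4525 0.1915 0.0229] yaw 0.3149 zax [ 1.2e-03  3.0e-04 -1.0e+00] F [-0.52 -0.34  5.69] w 0.0229 j [0.24 0.56 1.86 0.   0.72 1.5 ]
shift cm [-6.93 -2.1  -7.72] rot [-1.0000e-03 -9.0000e-04  1.7149e+00]
```

{"fn": "jog_arm", "kwargs": {"increments": [[[0,0,-2],[0,0,0],0],[[0,0,-5],[0,0,0],0],[[-2,-1,-8],[0,0,0],0],[[-5,-3,-10],[0,0,0],0],[[-8.2,-4.6,-10],[0,0,0.1],0],[[-8.2,-4.6,-10],[0,0,0.22],0],[[-8.2,-4.6,-10],[0,0,0.34],0],[[-8.2,-4.6,-10],[0,0,0.46],0]]}}

```text
time: 4.3
tcp_pos: [0.3592, 0.2098, 0.1226]
orientation: [0.997, -0.075, 0.0, -0.0]
wrist_force: [-0.2, -0.6, -1.9]
grip_width: 0.0229
```

```bash
python3 -c "
from h import *
rel([.38,-.02,.12],-1.2)"
```

```text
t 4.3 tcp [0.3592 0.2098 0.1226] yaw -0.1501 zax [ 4.e-04  2.e-04 -1.e+00] F [-0.21 -0.62 -1.85] w 0.0229 j [0.34 0.28 1.96 0.   0.9  2.06]
shift cm [ 5.5  22.41  0.25] rot [-4.0000e-04 -2.0000e-04  1.0499e+00]
```

{"fn": "jog_arm", "kwargs": {"increments": [[[0,0,0],[0,0,0.12],0],[[0,1,0],[0,0,0.24],0],[[0,3,0],[0,0,0.36],0],[[0,6,0],[0,0,0.48],0],[[0.7,10,0],[0,0,0.6],0],[[2,14,0],[0,0,0.72],0],[[4,18,0],[0,0,0.84],0],[[5.5,22,0],[0,0,0.96],0]]}}

```text
time: 4.97
tcp_pos: [0.3816, -0.0134, 0.1225]
orientation: [0.85, -0.527, 0.0, -0.0]
wrist_force: [1.2, 0.3, -0.3]
grip_width: 0.0228
```

```bash
python3 -c "
from h import *
rel([.386,-.225,.12],-.505)"
```

```text
t 4.97 tcp [ 0.3816 -0.0134  0.1225] yaw -1.1106 zax [ 9.e-04  0.e+00 -1.e+00] F [ 1.24  0.29 -0.3 ] w 0.0228 j [-0.24  0.23  2.04  0.    0.87  2.44]
shift cm [19.15  9.01  0.25] rot [-7.000e-04 -6.000e-04 -6.056e-01]
```

{"fn": "jog_arm", "kwargs": {"increments": [[[4,1.8,0],[0,0,0],0],[[7.5,3.5,0],[0,0,0],0],[[11,5,0],[0,0,0],0],[[15,7,0],[0,0,-0.12],0],[[19,9,0],[0,0,-0.24],0],[[19,9,1],[0,0,-0.36],0],[[19,9,2],[0,0,-0.48],0],[[19,9,3],[0,0,-0.6],0]]}}

```text
time: 5.63
tcp_pos: [0.386, -0.2231, 0.0917]
orientation: [0.968, -0.251, -0.0, -0.0]
wrist_force: [0.7, 0.6, -1.4]
grip_width: 0.023
```

{"fn": "jog_arm", "kwargs": {"increments": [[[0,0,0],[0,0,0],0],[[0,0,0],[0,0,0],0],[[0,0,0],[0,0,0],0],[[0,0,0],[0,0,0],0],[[0,0,0],[0,0,0],0],[[0,0,0],[0,0,0],0],[[0,0,0],[0,0,0],0],[[0,0,0],[0,0,0],0]]}}

```text
time: 6.3
tcp_pos: [0.3864, -0.2217, 0.0925]
orientation: [0.967, -0.253, 0.0, 0.0]
wrist_force: [0.3, -0.6, -2.1]
grip_width: 0.0233
```

```bash
python3 -c "
from h import *
rel([.386,-.225,.05],-.505)
s=read_state()
f=grab_frame('wrist'); cv2.imwrite('pics/w2.png',f['img'][:,:,::-1])
f=grab_frame('top'); cv2.imwrite('pics/t2.png',cv2.resize(f['img'][140:270,370:500,::-1],None,fx=4,fy=4,interpolation=cv2.INTER_CUBIC))
"
```

```text
t 6.3 tcp [ 0.3864 -0.2217  0.0925] yaw -0.5116 zax [ 3.e-04 -2.e-04 -1.e+00] F [ 0.27 -0.58 -2.14] w 0.0233 j [-0.69  0.38  1.92  0.    0.84  1.39]
shift cm [0.12 0.31 4.25] rot [-0.     -0.0004 -0.0066]
```

View pics/w2.png

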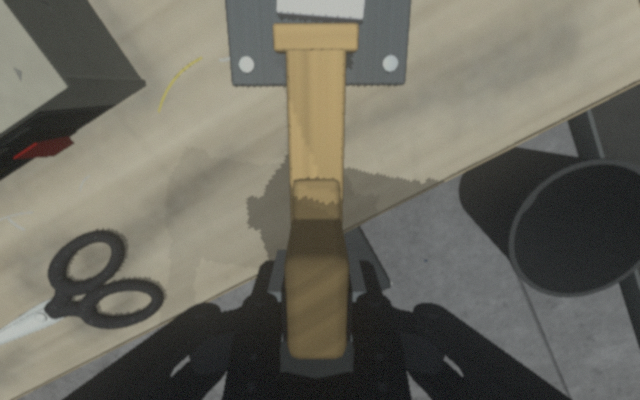

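View pics/t2.png

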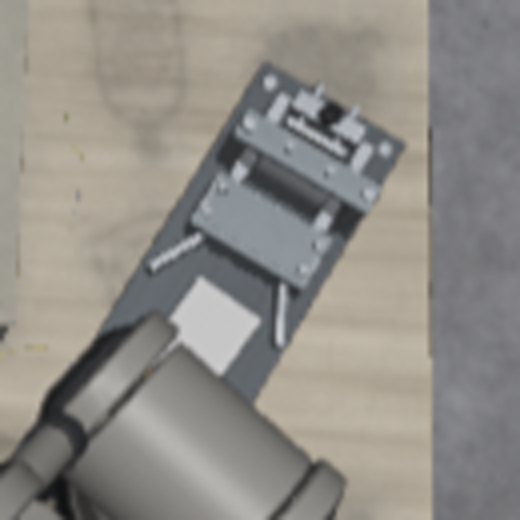

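```bash
python3 -c "
from h import *
s=read_state()
f=grab_frame('wrist'); im=f['img'].copy(); f=wristcal(s,f)
c=[onz(f,u,v,.008) for u,v in [(231,86),(407,83)]]; print(np.round(c,4))
m=(c[0]+c[1])/2; d=c[0]-c[1]; print('width',np.linalg.norm(d),'feed yaw',np.arctan2(-d[0],d[1]))
y=-.505; e=np.array([np.cos(y),np.sin(y)]); print('mid rear',m, 'origin',m[:2]+.135*e)
b=[onz(f,u,v,.022) for u,v in [(276,12),(364,18)]]; print('blank rear top',np.round(b,4), np.linalg.norm(b[0]-b[1]))
zz=s['tcp_pos'][2]-.0229+.012
n=[onz(f,u,v,zz) for u,v in [(273,25),(357,24)]]; print('nose',np.round(n,4),np.linalg.norm(n[0]-n[1]))
n=[onz(f,u,v,zz) for u,v in [(289,150),(344,150)]]; print('blade',np.round(n,4),np.linalg.norm(n[0]-n[1]))
cv2.imwrite('pics/w2c.png',cv2.resize(im[0:100,220:420,::-1],None,fx=4,fy=4,interpolation=cv2.INTER_CUBIC))
"
```

```text
[[ 0.4854 -0.2143  0.008 ]
 [ 0.4316 -0.3134  0.008 ]]
width 0.11271220731728546 feed yaw -0.49662592519136556
mid rear [ 0.45850107 -0.26389502  0.008     ] origin [ 0.57664962 -0.32920903]
blank rear top [[ 0.5041 -0.2616  0.022 ]
 [ 0.477  -0.3035  0.022 ]] 0.04986976090410009
nose [[ 0.4878 -0.2582  0.0815]
 [ 0.4712 -0.2885  0.0815]] 0.03451856003616331
blade [[ 0.4402 -0.2374  0.0815]
 [ 0.4278 -0.2595  0.0815]] 0.025306980417767702
```

View pics/w2c.png

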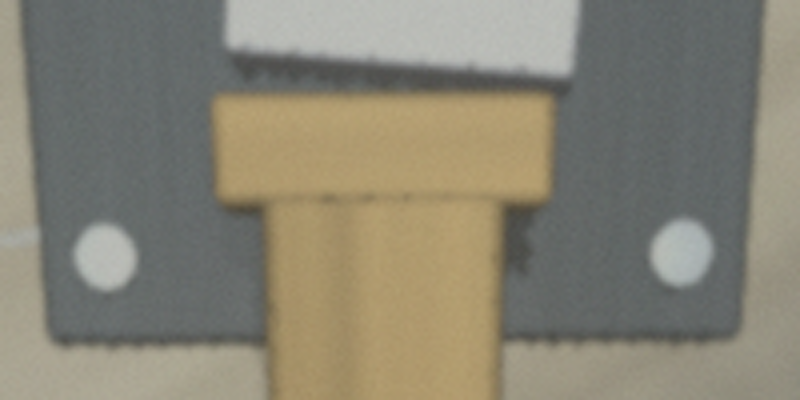

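{"fn": "jog_arm", "kwargs": {"increments": [[[0,0.34,1.5],[0,0,-0.004],0],[[0,0.34,3],[0,0,-0.004],0],[[0,0.34,4.2],[0,0,-0.004],0],[[0,0.34,5],[0,0,-0.004],0],[[0,0.34,5.5],[0,0,-0.004],0],[[0,0.34,5.8],[0,0,-0.004],0],[[0,0.34,6.0],[0,0,-0.004],0],[[0,0.34,6.0],[0,0,-0.004],0]]}}

```text
time: 7.12
tcp_pos: [0.3848, -0.2248, 0.0323]
orientation: [0.968, -0.251, 0.0, -0.0]
wrist_force: [0.3, -0.2, -1.0]
grip_width: 0.0227
```

```bash
cat >> h.py <<'E'
O=np.array([.5757,-.330]); YF=-.503; E_=np.array([np.cos(YF),np.sin(YF)]); N_=np.array([-np.sin(YF),np.cos(YF)])
def st():
    s=read_state(); d=s["tcp_pos"][:2]-O; F=s["wrist_force"]
    from scipy.spatial.transform import Rotation as Ro
    M=Ro.from_quat(s["orientation"]).as_matrix()
    print('t %.2f nose x %.2f y %.2f mm  z %.2f yaw %.4f | F feed %.2f left %.2f z %.2f w %.4f zax %s T %s'%(s["time"],(d@E_+.105)*1e3,d@N_*1e3,s["tcp_pos"][2]*1e3,np.arctan2(M[1,0],M[0,0]),F[:2]@E_,F[:2]@N_,F[2],s["grip_width"],np.round(M[:,2],3),np.round(s["ft_torque"],2)))
E
python3 -c "
from h import *
st()
f=grab_frame('wrist'); cv2.imwrite('pics/w3.png',f['img'][:,:,::-1])
f=grab_frame('scene'); cv2.imwrite('pics/s3.png',cv2.resize(f['img'][220:320,330:490,::-1],None,fx=5,fy=5,interpolation=cv2.INTER_CUBIC))
"
```

```text
t 7.12 nose x -112.98 y 0.16 mm  z 32.30 yaw -0.5073 | F feed 0.33 left -0.03 z -0.95 w 0.0227 zax [ 0. -0. -1.] T [ 0.02  0.07 -0.02]
```

View pics/w3.png

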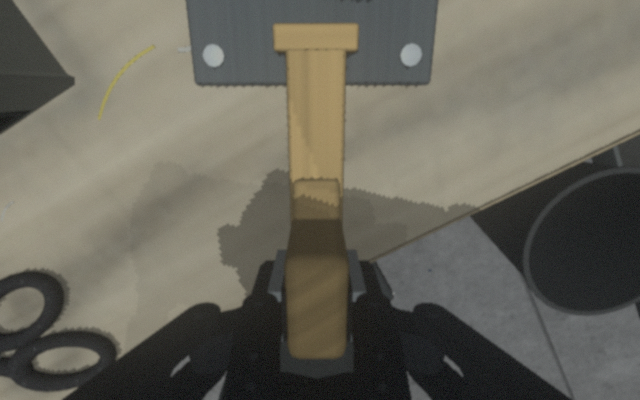

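View pics/s3.png

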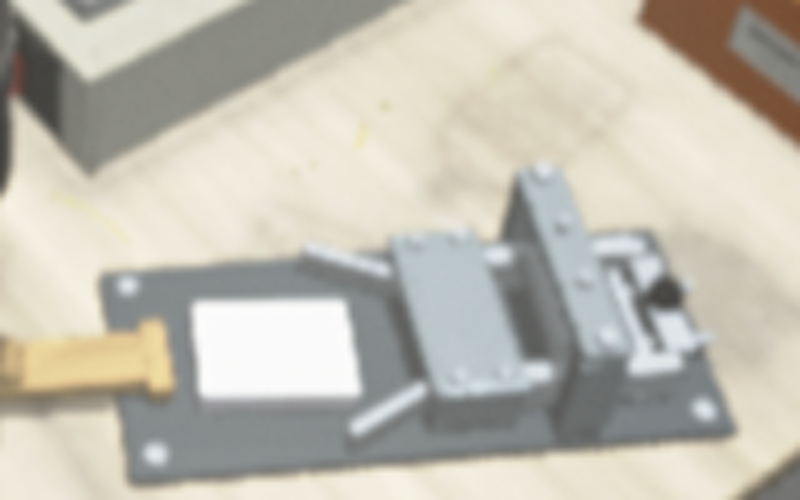

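{"fn": "jog_arm", "kwargs": {"increments": [[[0.5,0,0.1],[0,0,-0.004],0],[[1.0,0,0.1],[0,0,-0.004],0],[[1.4,0,0.1],[0,0,-0.004],0],[[1.9,0,0.1],[0,0,-0.004],0],[[2.5,0,0.1],[0,0,-0.004],0],[[3.2,0,0.1],[0,0,-0.004],0],[[3.8,0,0.1],[0,0,-0.004],0],[[4.3,0,0.1],[0,0,-0.004],0]]}}

```text
time: 7.88
tcp_pos: [0.4231, -0.2461, 0.0312]
orientation: [0.968, -0.249, 0.0, 0.0]
wrist_force: [-1.1, 0.8, -0.8]
grip_width: 0.023
```

```bash
python3 -c "
from h import *
st()
f=grab_frame('wrist'); cv2.imwrite('pics/w4.png',f['img'][:,:,::-1])
f=grab_frame('scene'); cv2.imwrite('pics/s4.png',cv2.resize(f['img'][220:320,330:490,::-1],None,fx=5,fy=5,interpolation=cv2.INTER_CUBIC))
"
```

```text
t 7.88 nose x -69.20 y -0.05 mm  z 31.23 yaw -0.5034 | F feed -1.33 left 0.16 z -0.81 w 0.0230 zax [ 0. -0. -1.] T [ 0.07  0.12 -0.05]
```

View pics/w4.png

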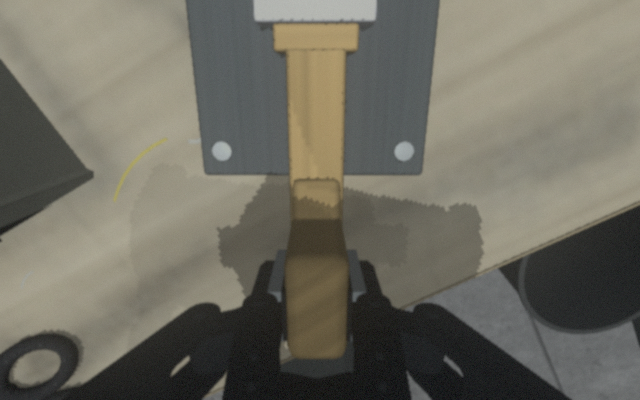

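View pics/s4.png

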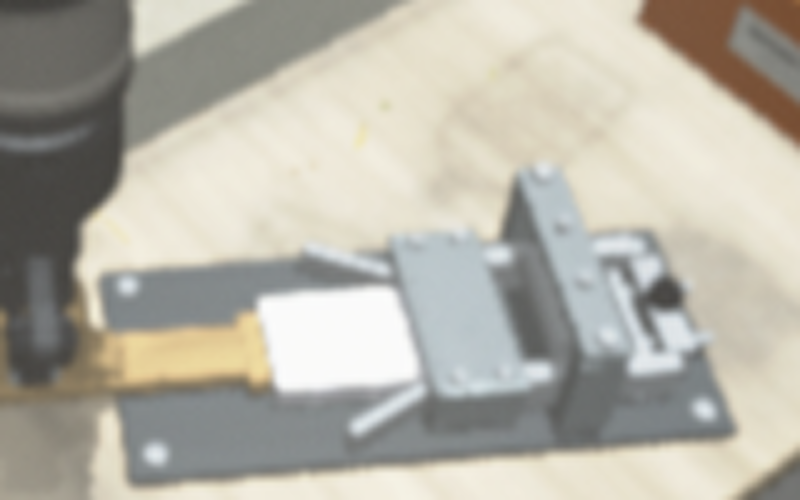

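{"fn": "jog_arm", "kwargs": {"increments": [[[0.4,0,0],[0,0,0],0],[[0.9,0,0],[0,0,0],0],[[1.4,0,0],[0,0,0],0],[[1.9,0,0],[0,0,0],0],[[2.4,0,0],[0,0,0],0],[[2.9,0,0],[0,0,0],0],[[3.4,0,0],[0,0,0],0],[[3.9,0,0],[0,0,0],0]]}}

```text
time: 8.65
tcp_pos: [0.4569, -0.2647, 0.0312]
orientation: [0.968, -0.249, -0.0, -0.0]
wrist_force: [-0.8, 0.4, -0.7]
grip_width: 0.0231
```

```bash
python3 -c "
from h import *
st()"
```

```text
t 8.65 nose x -30.60 y -0.04 mm  z 31.23 yaw -0.5033 | F feed -0.85 left -0.01 z -0.68 w 0.0231 zax [-0.  0. -1.] T [ 0.07  0.16 -0.02]
```

{"fn": "jog_arm", "kwargs": {"increments": [[[0.2,0,0],[0,0,0],0],[[0.4,0,0],[0,0,0],0],[[0.7,0,0],[0,0,0],0],[[1.0,0,0],[0,0,0],0],[[1.2,0,0],[0,0,0],0],[[1.4,0,0],[0,0,0],0],[[1.6,0,0],[0,0,0],0],[[1.6,0,0],[0,0,0],0]]}}

```text
time: 9.32
tcp_pos: [0.4709, -0.2724, 0.0313]
orientation: [0.968, -0.249, 0.0, 0.0]
wrist_force: [-0.1, -0.8, -1.1]
grip_width: 0.0231
```

```bash
python3 -c "
from h import *
st()"
```

```text
t 9.32 nose x -14.59 y -0.08 mm  z 31.34 yaw -0.5033 | F feed 0.26 left -0.77 z -1.10 w 0.0231 zax [ 0.001 -0.    -1.   ] T [-0.    0.05  0.01]
```

{"fn": "jog_arm", "kwargs": {"increments": [[[0.1,0,0],[0,0,0],0],[[0.2,0,0],[0,0,0],0],[[0.3,0,0],[0,0,0],0],[[0.4,0,0],[0,0,0],0],[[0.5,0,0],[0,0,0],0],[[0.6,0,0],[0,0,0],0],[[0.7,0,0],[0,0,0],0],[[0.8,0,0],[0,0,0],0]]}}

```text
time: 9.98
tcp_pos: [0.4751, -0.2745, 0.0312]
orientation: [0.969, -0.249, -0.003, -0.001]
wrist_force: [-9.6, 4.9, 7.0]
grip_width: 0.0226
```

```bash
python3 -c "
from h import *
st()"
```

```text
t 9.98 nose x -9.92 y 0.16 mm  z 31.21 yaw -0.5032 | F feed -10.72 left -0.35 z 6.96 w 0.0226 zax [-0.005  0.003 -1.   ] T [ 0.54  1.18 -0.01]
```

{"fn": "jog_arm", "kwargs": {"increments": [[[0.1,0,0],[0,0,0],0],[[0.2,0,0],[0,0,0],0],[[0.3,0,0],[0,0,0],0],[[0.4,0,0],[0,0,0],0],[[0.5,0,0],[0,0,0],0],[[0.5,0,0],[0,0,0],0],[[0.5,0,0],[0,0,0],0],[[0.5,0,0],[0,0,0],0]]}}

```text
time: 10.65
tcp_pos: [0.4805, -0.2775, 0.0312]
orientation: [0.969, -0.249, -0.002, -0.001]
wrist_force: [-6.4, 3.5, 3.9]
grip_width: 0.0232
```

```bash
python3 -c "
from h import *
st()"
```

```text
t 10.65 nose x -3.75 y 0.12 mm  z 31.18 yaw -0.5032 | F feed -7.26 left 0.02 z 3.92 w 0.0232 zax [-0.003  0.002 -1.   ] T [0.41 0.79 0.02]
```

{"fn": "jog_arm", "kwargs": {"increments": [[[0.15,0,0],[0,0,0],0],[[0.3,0,0],[0,0,0],0],[[0.45,0,0],[0,0,0],0],[[0.6,0,0],[0,0,0],0],[[0.75,0,0],[0,0,0],0],[[0.9,0,0],[0,0,0],0],[[1.0,0,0],[0,0,0],0],[[1.1,0,0],[0,0,0],0]]}}

```text
time: 11.32
tcp_pos: [0.49, -0.2827, 0.0312]
orientation: [0.969, -0.249, -0.002, -0.001]
wrist_force: [-7.1, 4.2, 4.3]
grip_width: 0.0232
```

```bash
python3 -c "
from h import *
st()
f=grab_frame('top'); cv2.imwrite('pics/t5.png',cv2.resize(f['img'][150:230,400:480,::-1],None,fx=7,fy=7,interpolation=cv2.INTER_CUBIC))"
```

```text
t 11.32 nose x 7.10 y 0.14 mm  z 31.21 yaw -0.5032 | F feed -8.30 left 0.28 z 4.27 w 0.0232 zax [-0.003  0.002 -1.   ] T [ 0.4   0.9  -0.01]
```

View pics/t5.png

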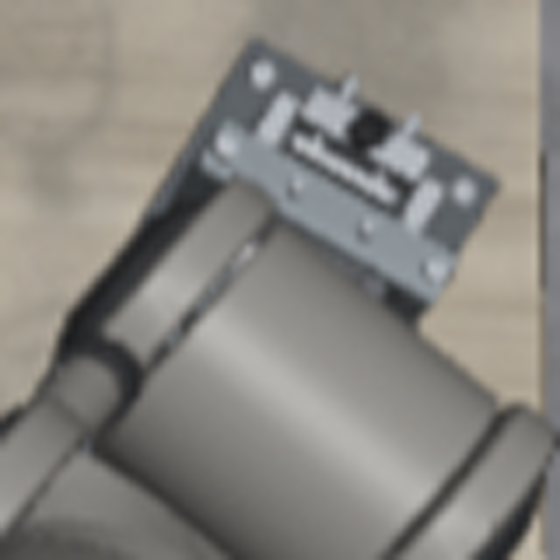

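{"fn": "jog_arm", "kwargs": {"increments": [[[0.1,0,0],[0,0,0],0],[[0.2,0,0],[0,0,0],0],[[0.3,0,0],[0,0,0],0],[[0.4,0,0],[0,0,0],0],[[0.5,0,0],[0,0,0],0],[[0.5,0,0],[0,0,0],0],[[0.5,0,0],[0,0,0],0],[[0.5,0,0],[0,0,0],0]]}}

```text
time: 12.03
tcp_pos: [0.4945, -0.2852, 0.0312]
orientation: [0.969, -0.249, -0.002, -0.001]
wrist_force: [-6.0, 4.3, 3.6]
grip_width: 0.0232
```

```bash
python3 -c "
from h import *
st()"
```

```text
t 12.03 nose x 12.28 y 0.12 mm  z 31.19 yaw -0.5032 | F feed -7.30 left 0.85 z 3.59 w 0.0232 zax [-0.003  0.002 -1.   ] T [0.44 0.79 0.03]
```

{"fn": "jog_arm", "kwargs": {"increments": [[[0.05,0,0],[0,0,0],0],[[0.1,0,0],[0,0,0],0],[[0.15,0,0],[0,0,0],0],[[0.2,0,0],[0,0,0],0],[[0.2,0,0],[0,0,0],0],[[0.2,0,0],[0,0,0],0],[[0.2,0,0],[0,0,0],0],[[0.2,0,0],[0,0,0],0]]}}

```text
time: 12.7
tcp_pos: [0.4961, -0.2861, 0.0312]
orientation: [0.969, -0.249, -0.002, -0.001]
wrist_force: [-7.2, 4.2, 4.3]
grip_width: 0.0232
```

```bash
python3 -c "
from h import *
st()"
```

```text
t 12.70 nose x 14.12 y 0.12 mm  z 31.22 yaw -0.5032 | F feed -8.35 left 0.21 z 4.33 w 0.0232 zax [-0.003  0.002 -1.   ] T [0.45 0.84 0.03]
```

{"fn": "jog_arm", "kwargs": {"increments": [[[0.05,0,0],[0,0,0],0],[[0.1,0,0],[0,0,0],0],[[0.15,0,0],[0,0,0],0],[[0.2,0,0],[0,0,0],0],[[0.25,0,0],[0,0,0],0],[[0.25,0,0],[0,0,0],0],[[0.25,0,0],[0,0,0],0],[[0.25,0,0],[0,0,0],0]]}}

```text
time: 13.37
tcp_pos: [0.4983, -0.2873, 0.0312]
orientation: [0.969, -0.249, -0.002, -0.001]
wrist_force: [-6.5, 4.7, 3.3]
grip_width: 0.0229
```

```bash
python3 -c "
from h import *
st()"
```

```text
t 13.37 nose x 16.62 y 0.11 mm  z 31.21 yaw -0.5032 | F feed -7.98 left 0.98 z 3.33 w 0.0229 zax [-0.003  0.002 -1.   ] T [ 0.41  0.84 -0.02]
```

{"fn": "jog_arm", "kwargs": {"increments": [[[0.05,0,0],[0,0,0],0],[[0.1,0,0],[0,0,0],0],[[0.15,0,0],[0,0,0],0],[[0.2,0,0],[0,0,0],0],[[0.25,0,0],[0,0,0],0],[[0.25,0,0],[0,0,0],0],[[0.25,0,0],[0,0,0],0],[[0.25,0,0],[0,0,0],0]]}}

```text
time: 14.03
tcp_pos: [0.5005, -0.2885, 0.0312]
orientation: [0.969, -0.249, -0.002, -0.001]
wrist_force: [-6.6, 4.1, 3.4]
grip_width: 0.0233
```

```bash
python3 -c "
from h import *
st()"
```

```text
t 14.03 nose x 19.11 y 0.11 mm  z 31.21 yaw -0.5032 | F feed -7.81 left 0.43 z 3.38 w 0.0233 zax [-0.003  0.002 -1.   ] T [0.43 0.88 0.01]
```

{"fn": "jog_arm", "kwargs": {"increments": [[[0.05,0,0],[0,0,0],0],[[0.1,0,0],[0,0,0],0],[[0.15,0,0],[0,0,0],0],[[0.2,0,0],[0,0,0],0],[[0.25,0,0],[0,0,0],0],[[0.25,0,0],[0,0,0],0],[[0.25,0,0],[0,0,0],0],[[0.25,0,0],[0,0,0],0]]}}

```text
time: 14.7
tcp_pos: [0.5027, -0.2897, 0.0312]
orientation: [0.969, -0.249, -0.002, -0.001]
wrist_force: [-7.5, 3.5, 5.1]
grip_width: 0.0226
```

```bash
python3 -c "
from h import *
st()"
```

```text
t 14.70 nose x 21.62 y 0.13 mm  z 31.20 yaw -0.5032 | F feed -8.23 left -0.51 z 5.05 w 0.0226 zax [-0.003  0.002 -1.   ] T [0.46 0.85 0.  ]
```

{"fn": "jog_arm", "kwargs": {"increments": [[[0.05,0,0],[0,0,0],0],[[0.1,0,0],[0,0,0],0],[[0.15,0,0],[0,0,0],0],[[0.2,0,0],[0,0,0],0],[[0.25,0,0],[0,0,0],0],[[0.25,0,0],[0,0,0],0],[[0.25,0,0],[0,0,0],0],[[0.25,0,0],[0,0,0],0]]}}

```text
time: 15.37
tcp_pos: [0.5049, -0.2909, 0.0312]
orientation: [0.969, -0.249, -0.002, -0.001]
wrist_force: [-5.9, 3.4, 4.8]
grip_width: 0.0233
```

```bash
python3 -c "
from h import *
st()"
```

```text
t 15.37 nose x 24.16 y 0.13 mm  z 31.22 yaw -0.5032 | F feed -6.84 left 0.10 z 4.77 w 0.0233 zax [-0.003  0.002 -1.   ] T [ 0.43  0.78 -0.01]
```

{"fn": "jog_arm", "kwargs": {"increments": [[[0.05,0,0],[0,0,0],0],[[0.1,0,0],[0,0,0],0],[[0.15,0,0],[0,0,0],0],[[0.2,0,0],[0,0,0],0],[[0.25,0,0],[0,0,0],0],[[0.25,0,0],[0,0,0],0],[[0.25,0,0],[0,0,0],0],[[0.25,0,0],[0,0,0],0]]}}

```text
time: 16.03
tcp_pos: [0.5054, -0.2911, 0.0313]
orientation: [0.969, -0.249, -0.004, -0.001]
wrist_force: [-14.0, 7.2, 9.5]
grip_width: 0.0229
```

```bash
python3 -c "
from h import *
st()"
```

```text
t 16.03 nose x 24.69 y 0.20 mm  z 31.27 yaw -0.5031 | F feed -15.72 left -0.42 z 9.48 w 0.0229 zax [-0.007  0.004 -1.   ] T [ 0.74  1.67 -0.06]
```

{"fn": "jog_arm", "kwargs": {"increments": [[[0.05,0,0],[0,0,0],0],[[0.1,0,0],[0,0,0],0],[[0.1,0,0],[0,0,0],0],[[0.1,0,0],[0,0,0],0],[[0.1,0,0],[0,0,0],0],[[0.1,0,0],[0,0,0],0],[[0.1,0,0],[0,0,0],0],[[0.1,0,0],[0,0,0],0]]}}

```text
time: 16.7
tcp_pos: [0.5054, -0.2911, 0.0313]
orientation: [0.969, -0.249, -0.005, -0.002]
wrist_force: [-17.2, 9.3, 13.7]
grip_width: 0.0228
```

```bash
python3 -c "
from h import *
st()"
```

```text
t 16.70 nose x 24.68 y 0.19 mm  z 31.32 yaw -0.5031 | F feed -19.60 left -0.16 z 13.74 w 0.0228 zax [-0.008  0.005 -1.   ] T [ 0.9   2.04 -0.02]
```

{"fn": "jog_arm", "kwargs": {"increments": [[[0,0,0],[0,0,0],0],[[0,0,0],[0,0,0],0],[[-0.5,0,0],[0,0,0],0],[[-1.2,0,-0.1],[0,0,0],0],[[-2.2,0,-0.2],[0,0,0],0],[[-3.7,0,-0.2],[0,0,0],0],[[-5.2,0,-0.2],[0,0,0],0],[[-6.7,0,-0.2],[0,0,0],0]]}}

```text
time: 17.37
tcp_pos: [0.4504, -0.2611, 0.0333]
orientation: [0.968, -0.249, 0.001, 0.0]
wrist_force: [0.3, 0.1, -1.3]
grip_width: 0.0231
```

```bash
python3 -c "
from h import *
st()"
```

```text
t 17.37 nose x -38.04 y -0.04 mm  z 33.30 yaw -0.5034 | F feed 0.20 left 0.25 z -1.34 w 0.0231 zax [ 0.001 -0.001 -1.   ] T [0.01 0.03 0.05]
```

{"fn": "jog_arm", "kwargs": {"increments": [[[-1.5,0,0],[0,0,0],0],[[-3,0,0],[0,0,0],0],[[-4.5,0,0],[0,0,0],0],[[-6,0,0],[0,0,0],0],[[-7.3,0,-0.5],[0,0,0],0],[[-7.5,0,-2.5],[0,0,0],0],[[-7.5,0,-5],[0,0,0],0],[[-7.5,0,-8],[0,0,0],0]]}}

```text
time: 18.03
tcp_pos: [0.3842, -0.2245, 0.1134]
orientation: [0.968, -0.249, -0.001, -0.001]
wrist_force: [0.6, -0.6, -0.1]
grip_width: 0.0229
```

```bash
python3 -c "
from h import *
st();rel([.38,-.01,.12],-1.11)
f=grab_frame('top'); cv2.imwrite('pics/t6.png',cv2.resize(f['img'][140:270,370:500,::-1],None,fx=4,fy=4,interpolation=cv2.INTER_CUBIC))
f=grab_frame('scene'); cv2.imwrite('pics/s6.png',cv2.resize(f['img'][220:320,330:490,::-1],None,fx=5,fy=5,interpolation=cv2.INTER_CUBIC))
"
```

```text
t 18.03 nose x -113.64 y 0.09 mm  z 113.40 yaw -0.5036 | F feed 0.80 left -0.28 z -0.13 w 0.0229 zax [-0.001  0.001 -1.   ] T [-0.03 -0.01 -0.05]
t 18.03 tcp [ 0.3842 -0.2245  0.1134] yaw -0.5036 zax [-0.0014  0.0014 -1.    ] F [ 0.56 -0.63 -0.13] w 0.0229 j [-0.7   0.34  1.9   0.    0.9   1.37]
shift cm [-10.72 -18.59  -0.63] rot [1.000e-04 2.100e-03 6.064e-01]
```

View pics/t6.png

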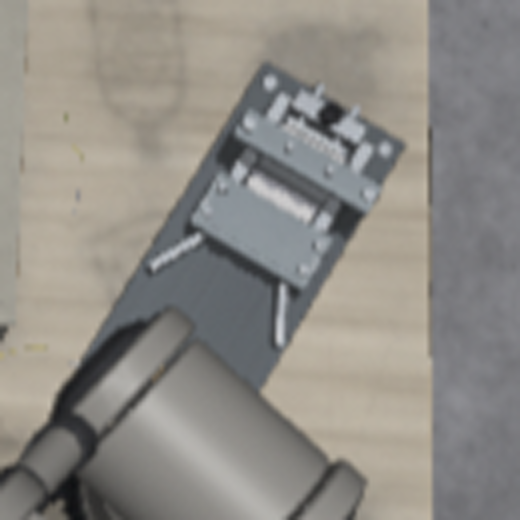

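View pics/s6.png

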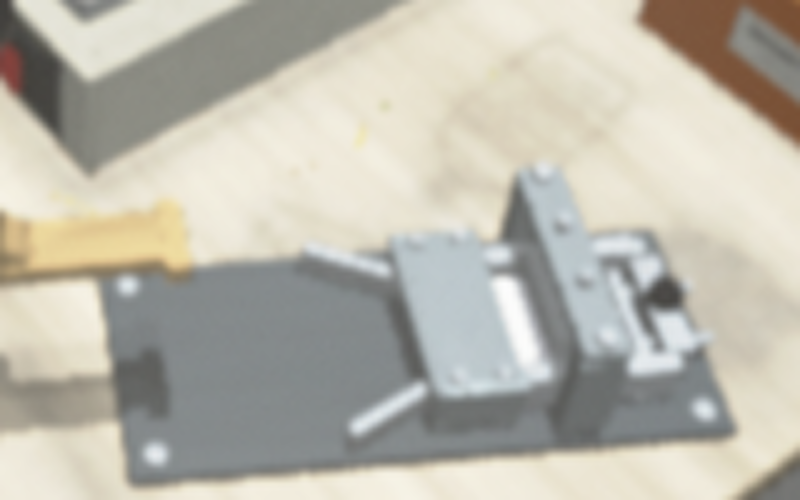

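{"fn": "jog_arm", "kwargs": {"increments": [[[0,0,-0.6],[0,0,0.12],0],[[0,0,-0.6],[0,0,0.24],0],[[0,0,-0.6],[0,0,0.36],0],[[0,0,-0.6],[0,0,0.48],0],[[-2,-3.4,-0.6],[0,0,0.6],0],[[-4,-6.8,-0.6],[0,0,0.6],0],[[-5.8,-10.2,-0.6],[0,0,0.6],0],[[-7.6,-13.4,-0.6],[0,0,0.6],0]]}}

```text
time: 18.8
tcp_pos: [0.3825, -0.0695, 0.1187]
orientation: [0.851, -0.525, 0.0, -0.0]
wrist_force: [-0.1, 0.6, -0.8]
grip_width: 0.0229
```

```bash
python3 -c "
from h import *
rel([.359,.21,.12],-0.2);rel([.359,.1,.12],-1.1)"
```

```text
t 18.8 tcp [ 0.3825 -0.0695  0.1187] yaw -1.1046 zax [ 2.e-04  3.e-04 -1.e+00] F [-0.06  0.57 -0.78] w 0.0229 j [-0.38  0.24  2.03  0.    0.86  2.3 ]
shift cm [-26.02 -10.46  -0.12] rot [-4.000e-04  0.000e+00 -9.046e-01]
t 18.8 tcp [ 0.3825 -0.0695  0.1187] yaw -1.1046 zax [ 2.e-04  3.e-04 -1.e+00] F [-0.06  0.57 -0.78] w 0.0229 j [-0.38  0.24  2.03  0.    0.86  2.3 ]
shift cm [-16.2   -5.51  -0.12] rot [-0.0003  0.0002 -0.0046]
```

{"fn": "jog_arm", "kwargs": {"increments": [[[-3.3,-1.1,0],[0,0,0],0],[[-6.6,-2.2,0],[0,0,0],0],[[-9.9,-3.4,0],[0,0,0],0],[[-13.2,-4.5,0],[0,0,0],0],[[-16.4,-5.6,0],[0,0,0],0],[[-19.6,-7.2,0],[0,0,0],0],[[-22.8,-8.8,0],[0,0,-0.1],0],[[-26,-10.4,0],[0,0,-0.2],0]]}}

```text
time: 19.47
tcp_pos: [0.3583, 0.2097, 0.1189]
orientation: [0.901, -0.434, 0.0, -0.0]
wrist_force: [0.9, -0.6, -1.8]
grip_width: 0.023
```

```bash
python3 -c "
from h import *
rel([.365,.215,.12],0.315);rel([.452,.192,.06],.315)"
```

```text
t 19.47 tcp [0.3583 0.2097 0.1189] yaw -0.8988 zax [ 6.e-04  3.e-04 -1.e+00] F [ 0.94 -0.62 -1.78] w 0.023 j [0.34 0.29 1.97 0.   0.89 2.81]
shift cm [ 0.01 -0.86 -0.11] rot [-5.0000e-04 -5.0000e-04 -1.2138e+00]
t 19.47 tcp [0.3583 0.2097 0.1189] yaw -0.8988 zax [ 6.e-04  3.e-04 -1.e+00] F [ 0.94 -0.62 -1.78] w 0.023 j [0.34 0.29 1.97 0.   0.89 2.81]
shift cm [ 7.22 -6.23  5.9 ] rot [-5.0000e-04 -5.0000e-04 -1.2138e+00]
```

{"fn": "jog_arm", "kwargs": {"increments": [[[0,-0.8,0],[0,0,-0.12],0],[[0,-0.8,0],[0,0,-0.24],0],[[0,-0.8,0],[0,0,-0.36],0],[[0,-0.8,0],[0,0,-0.48],0],[[0,-0.8,0],[0,0,-0.6],0],[[0,-0.8,0],[0,0,-0.72],0],[[0,-0.8,0],[0,0,-0.84],0],[[0,-0.8,0],[0,0,-0.96],0]]}}

```text
time: 20.13
tcp_pos: [0.3649, 0.2128, 0.1187]
orientation: [1.0, 0.031, -0.0, -0.0]
wrist_force: [-0.7, 0.6, -2.1]
grip_width: 0.023
```

```bash
python3 -c "
from h import *
rel([.452,.192,.04],.315)"
```

```text
t 20.13 tcp [0.3649 0.2128 0.1187] yaw 0.0626 zax [-0.e+00  1.e-04 -1.e+00] F [-0.68  0.59 -2.07] w 0.023 j [0.35 0.3  1.95 0.   0.89 1.85]
shift cm [8.56 2.62 7.87] rot [-1.000e-04 -0.000e+00 -2.524e-01]
```

{"fn": "jog_arm", "kwargs": {"increments": [[[0.5,0.2,0],[0,0,-0.12],0],[[2,0.6,0],[0,0,-0.24],0],[[5,1.5,0],[0,0,-0.252],0],[[8,2.3,1],[0,0,-0.252],0],[[8.6,2.6,3.5],[0,0,-0.252],0],[[8.6,2.6,6],[0,0,-0.252],0],[[8.6,2.6,7.8],[0,0,-0.252],0],[[8.6,2.6,7.8],[0,0,-0.252],0]]}}

```text
time: 20.8
tcp_pos: [0.4499, 0.1909, 0.0375]
orientation: [0.988, 0.153, -0.004, 0.0]
wrist_force: [-0.8, -1.1, -1.3]
grip_width: 0.023
```

```bash
python3 -c "
from h import *
rel([.452,.192,.0235],.315)"
```

```text
t 20.8 tcp [0.4499 0.1909 0.0375] yaw 0.308 zax [-0.0069 -0.0016 -1.    ] F [-0.82 -1.07 -1.32] w 0.023 j [0.24 0.53 1.85 0.   0.77 1.51]
shift cm [ 0.25 -0.04  1.39] rot [-0.0006  0.0071 -0.007 ]
```

{"fn": "jog_arm", "kwargs": {"increments": [[[0,0,0.3],[0,0,0],0],[[0,0,0.6],[0,0,0],0],[[0,0,0.8],[0,0,0],0],[[0,0,1.0],[0,0,0],0],[[0,0,1.2],[0,0,0],0],[[0,0,1.2],[0,0,0],0],[[0,0,1.2],[0,0,0],0],[[0,0,1.2],[0,0,0],0]]}}

```text
time: 21.47
tcp_pos: [0.4526, 0.1918, 0.0296]
orientation: [0.988, 0.154, 0.0, -0.0]
wrist_force: [-0.5, 0.1, -1.3]
grip_width: 0.0229
```

```bash
python3 -c "
from h import *
rel([.452,.192,.0235],.315)
f=grab_frame('scene'); cv2.imwrite('pics/s7.png',cv2.resize(f['img'][140:220,220:320,::-1],None,fx=7,fy=7,interpolation=cv2.INTER_CUBIC))"
```

```text
t 21.47 tcp [0.4526 0.1918 0.0296] yaw 0.3087 zax [ 6.e-04  2.e-04 -1.e+00] F [-0.51  0.14 -1.32] w 0.0229 j [0.24 0.55 1.85 0.   0.74 1.51]
shift cm [-0.05 -0.03  0.61] rot [-0.     -0.0006 -0.0063]
```

View pics/s7.png

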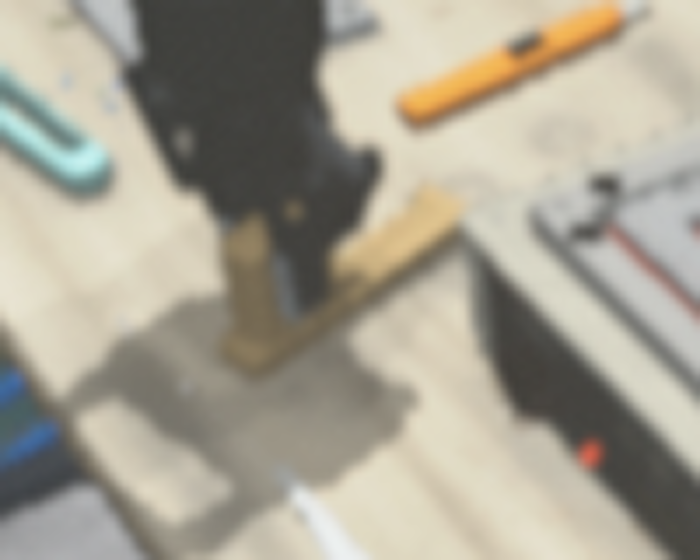

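Upright, about 6 mm up. Lower slowly.

{"fn": "jog_arm", "kwargs": {"increments": [[[0,0,0.1],[0,0,0],0],[[0,0,0.2],[0,0,0],0],[[0,0,0.3],[0,0,0],0],[[0,0,0.4],[0,0,0],0],[[0,0,0.5],[0,0,0],0],[[0,0,0.6],[0,0,0],0],[[0,0,0.65],[0,0,0],0],[[0,0,0.65],[0,0,0],0]]}}

```text
time: 22.18
tcp_pos: [0.4524, 0.1918, 0.0229]
orientation: [0.988, 0.154, 0.0, -0.0]
wrist_force: [-2.0, -0.6, 1.8]
grip_width: 0.0228
```

```bash
python3 -c "
from h import *
st()"
```

```text
t 22.18 nose x -254.56 y 397.69 mm  z 22.93 yaw 0.3087 | F feed -1.43 left -1.47 z 1.82 w 0.0228 zax [ 0.  0. -1.] T [-0.05  0.05  0.03]
```

{"fn": "jog_arm", "kwargs": {"increments": [[[0,0,0],[0,0,0],0.5],[[0,0,0],[0,0,0],1],[[0,0,0],[0,0,0],1],[[0,0,0],[0,0,0],1],[[0,0,0],[0,0,0],1],[[0,0,-1],[0,0,0],1],[[0,0,-3],[0,0,0],1],[[0,0,-5],[0,0,0],1]], "force": 40}}

```text
time: 22.85
tcp_pos: [0.4519, 0.1916, 0.0735]
orientation: [0.988, 0.154, -0.001, 0.0]
wrist_force: [0.1, -0.2, 0.1]
grip_width: 0.0857
```

{"fn": "jog_arm", "kwargs": {"increments": [[[0,0,-3],[0,0,0],1],[[0,0,-6],[0,0,0],1],[[-2,-1,-9],[0,0,0],1],[[-5,-3,-11],[0,0,0],1],[[-8,-5,-12],[0,0,0],1],[[-10,-8,-12],[0,0,0],1],[[-10,-10,-12],[0,0,0],1],[[-10,-12,-12],[0,0,0],1]]}}

```text
time: 23.52
tcp_pos: [0.3192, 0.2764, 0.1943]
orientation: [0.988, 0.154, 0.001, -0.0]
wrist_force: [0.9, 0.1, 0.6]
grip_width: 0.0854
```

```bash
python3 -c "
from h import *
st()
f=grab_frame('top'); cv2.imwrite('pics/t8.png',f['img'][:,:,::-1])
f=grab_frame('scene'); cv2.imwrite('pics/s8.png',f['img'][:,:,::-1])
cv2.imwrite('pics/s8c.png',cv2.resize(f['img'][140:220,220:320,::-1],None,fx=7,fy=7,interpolation=cv2.INTER_CUBIC))"
```

```text
t 23.52 nose x -412.05 y 407.68 mm  z 194.26 yaw 0.3093 | F feed 0.68 left 0.54 z 0.65 w 0.0854 zax [ 0.002  0.001 -1.   ] T [ 0.07  0.06 -0.04]
```

View pics/t8.png

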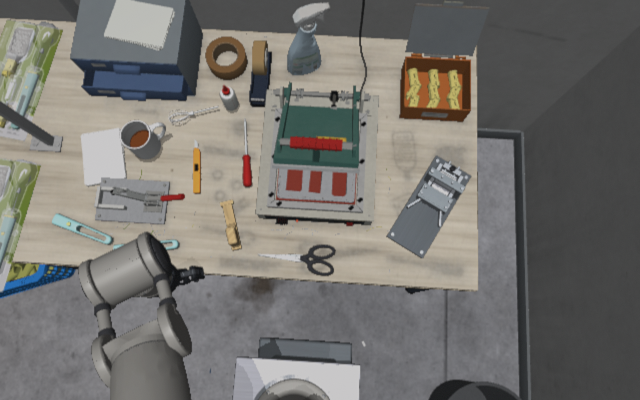

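View pics/s8c.png

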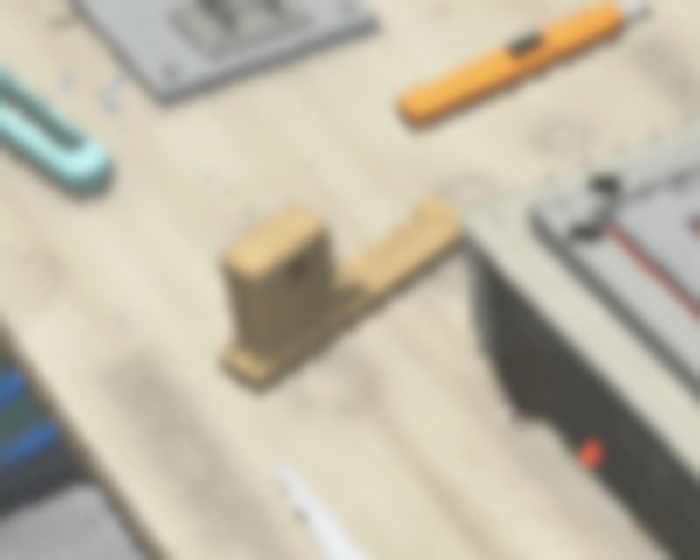

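```bash
python3 - <<'E'
import cv2; from h import *
f=grab_frame('top'); a=f['img'][:,:,::-1]
cv2.imwrite('pics/t9.png',cv2.resize(a[150:220,400:480],None,fx=8,fy=8,interpolation=cv2.INTER_CUBIC))
E
```

```text
(no output)
```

View pics/t9.png

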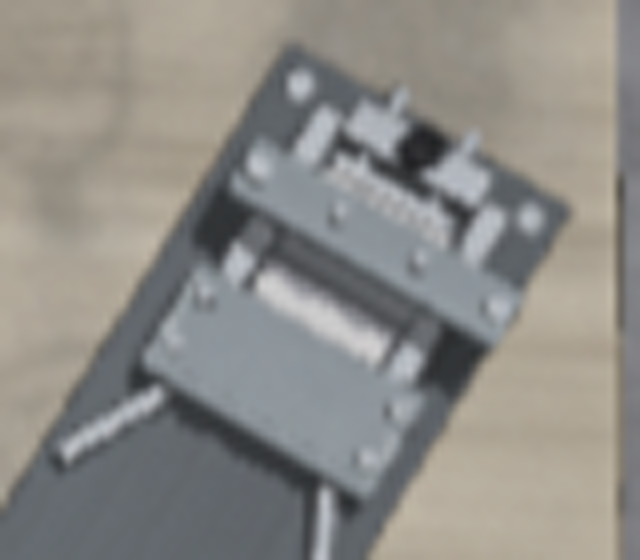

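The blank shows between the guard and the hold-down, at (255–385, 270–360), parallel to the channel. Its front edge meets the gauge bar behind the bridge. I'm handing the job in.

```bash
python3 -c "
from station import ticket
print(ticket.sign_off())"
```

```text
the job is handed in; nothing more can be done
None
```

The blank is fed through the guard and under the hold-down bar and was pressed home on the gauge bar. The push stick is back on its original spot on the bench. I handed the job in at about 23.6 s of the 72 s allowed; sign-off gives no verdict.

- **Feeding:** Getting the blank's front edge under the hold-down showed about 10.7 N, and sliding on took about 7 to 8 N.
- **Pressing:** The blank met the gauge bar with its front about 13 mm before the bracket (4 to 24 mm is allowed). I pressed to 19.6 N, about 12 N over the sliding push, for roughly half a second. The nose did not move further. By the "half is lost" rule the bar itself should have taken about 6 N, but I could not measure that directly.
- **Last checks:** In the final pictures:
  - The blank lies straight in the channel under the hold-down.
  - The stick stands upright and released.
  - The gripper is clear of everything.
  - The other things on the bench look unmoved.

I did not measure the blank's final angle or the bystanders' positions in numbers; I judged both from the pictures. None of the checks disagreed.

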